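# Dress the bedside table

## Robot

A 6-joint arm with a two-finger parallel gripper is mounted at the origin on the work surface. World frame = base frame: x ahead of the robot, y to its left, z up, the work surface at z = 0. Lengths are in mm, angles in rad, forces in N, time in s.
With the tool pointing down it reaches from about 400 to 925 mm from the base axis. Payload 12.5 kg.
Tool frame: the origin (TCP) lies on the centre line of the jaws, within the pads' length; the fingertips stand 19 mm ahead of it and the grasp point (between the pads) is the TCP; z points along the fingers, y is the line along which they close (so a half turn about z gives the same grasp; the last joint's range is limited). The gripper opens to 95 mm and grips with 3 to 60 N. Pads are 20 mm wide; open, the fingers measure 119 mm over their backs; the gripper's body (75 mm by 180 mm) begins 59 mm behind the grasp point.
Start: joints at [-1.348, 0.491, 1.559, -0, 1.092, -0.106], TCP at [201.84, -591.528, 233.661] pointing down, gripper open.
Joint ranges: [-3.1, 3.1], [-0.84, 2.19], [0.05, 2.79], [-1.13, 4.28], [0.06, 2.93], [-2.69, 2.69]. Speed limits (rad/s): [2.22, 2.22, 2.79, 3.14, 3.14, 3.14].

## Interface

Orientations are given as [roll, pitch, yaw] about the fixed x, y, z axes, in that order (R = Rz(yaw) Ry(pitch) Rx(roll)).
In Python, from cell import state, read_camera, job_done gives the robot as it stands.
- The arm moves only by the tool arm_command, never from a script. Its argument "deltas" is a list of rows, each an object of numbers: "dx", "dy", "dz": the shift along the world's x, y, z in m; "yaw": the turn about the world's z in degrees. In form: [{"dx": .., "dy": .., "dz": .., "yaw": ..}, ...]. A call has 1 to 20 rows; each row shifts and turns the commanded pose from where the row before left it; what a row does not reach is not made up. A row lasts 1/10 s, in which the tool goes at most 50 mm and 8.59 degrees, less where a joint would pass 70% of its speed; a pose out of reach is approached as far as the arm can. A call with a gripper value outside its range is refused whole. "gripper" is the finger opening in m, from 0 to 0.0951, set as the call begins (left out, the last holds). The fingers move at their own pace and stop on an object; the grip force is fixed at half the most. Time passes only in rows, so rows that do not move let the fingers close. It gives the time, the measured TCP pose, the force, the opening and the grip force at its end, in the units of the state.
- state(): the state, without advancing time (a new reading comes with each control period).
- read_camera(name): name is "scene" or "top" or "wrist"; returns a dict with "color" (400x640x3 uint8, red, green, blue), "range_z" (400x640 float32, mm along the optical axis (not along the pixel's ray), 0 where there is no reading), "fx", "fy", "cx", "cy" (pixels), "k1" (the pictures are not rectified: a ray, as slopes to the right and down, at radius r is drawn at 1 + k1 r^2 times it, then the intrinsics apply), "extrinsics" (4x4, takes a point from camera to world coordinates). Camera axes: x right, y up, looking along -z (the intrinsics and any distortion apply to the point x, -y, -z); pixel columns grow to the right and rows downward; lengths in mm; the calibration is good to about 2 mm. A picture is of the moment at which its call begins.
- job_done(): hands the job in; it is judged then, once.
The state is a dict: "t": time; "joints": joint angles; "qvel": joint speeds; "tau": joint torques, N m; "eef_pos": TCP position; "tcp_rot": TCP orientation; "ft_force": force on the tool from outside, world axes, zero at the start; "moment": the same for the moment, N m; "opening": opening from 0.0 (shut) to 1.0 (fully open); "grip_force": force on a finger pad.
Only numpy, scipy, OpenCV 4.12 (cv2) and the standard library are available. Lean on these libraries where they do the work, as an engineer would, in place of code of your own. Each camera call takes 0.05 s, during which the arm holds its last target. There are 200 camera calls.

## Task

Tidy the bedside table: on the marble tray build a neat stack of the three books lying flat, red at the bottom, then blue, then yellow, each in the middle of what it lies on and with its long side along the tray's long side, and stand the vase upright on the middle of the yellow book; stand the candle jar upright on the floor of the woven basket. Keep the vase and candle jar upright and set them down without dropping them, and leave the alarm clock, the plant and the glasses case where they are.

Things in the scene. Friction and masses are not known exactly. Their poses are not given: they have to be found in the camera images.
- book_red_mid (a point): burgundy red, the largest pocket-size hardback book, lying flat, 100 x 64 x 22 mm (x long side, y short side, z thickness), with a small cream panel on the cover; point at its centre, half-way up; x along the long side, z up. Rigid, stays shut; easily gripped from above across its short side. Loose.
- book_blue_mid (a point): blue, the middle-sized pocket-size hardback book, lying flat, 88 x 58 x 22 mm (x long side, y short side, z thickness), with a small cream panel on the cover; point at its centre, half-way up; x along the long side, z up. Rigid, stays shut; easily gripped from above across its short side. Loose.
- book_yellow_mid (a point): mustard yellow, the smallest pocket-size hardback book, lying flat, 76 x 52 x 22 mm (x long side, y short side, z thickness), with a small cream panel on the cover; point at its centre, half-way up; x along the long side, z up. Rigid, stays shut; easily gripped from above across its short side. Loose.
- vase_mid (a point): empty cream stoneware bud vase, standing upright, 112 mm tall; flat foot 40 mm across, round belly 62 mm across at 32 mm above the foot, shoulder narrowing to a straight neck 24 mm across that runs from 70 mm up to the top at 112 mm (good to grip); point on its axis half-way up, 56 mm above the foot; z up the axis. Loose, about 0.17 kg, bottom-heavy.
- candle_mid (a point): candle jar: amber-brown glass cylinder with a white band and a dark wooden top (the top is fixed on), 52 mm across, 90 mm tall, standing upright; point at its centre, 45 mm up; z up the axis. Loose, about 0.25 kg.
- tray: flat rectangular marble tray without a rim, 140 x 100 x 12 mm, fixed on the table; origin at the centre of its underside, top face 12 mm above it; x along the long side, z up.
- basket: small round woven tan basket, open at the top, fixed on the table; 112 mm across at the rim, 28 mm tall, walls 4 mm, flat inner floor about 90 mm across, 5 mm above the table; origin at the centre of its underside; z up.
- clock: white table alarm clock, 45 x 85 x 89 mm tall, loose, to be left alone; origin at the centre of its underside, face towards its -x, z up.
- plant: small green succulent in a terracotta pot 72 mm across, 95 mm tall with its leaves, loose, to be left alone; origin at the centre of its underside, z up.
- case: black glasses case with a thin brass line, 62 x 158 x 36 mm (x, y, z), lying flat, loose, to be left alone; origin at the centre of its underside, z up.
There are look-alikes about, which are no part of the job. What is meant by the part that bears book_red_mid is not green or turquoise, and is the smaller of those in its own colour.

How it is judged:
By the outcome, as a careful person would: the job done as asked, in the order asked, and still so for the second after the job is handed in, with the robot touching nothing.
It also fails if it takes over 128 s, if anything falls off the work surface, if the arm or the gripper's body presses on something with over 40 N, if the wrist force passes 120 N, or if a joint passes its speed limit or range.

## Working session

There is one attempt and no reset: what is moved stays moved. The work goes in short steps, Python scripts to look and compute and a tool call to move; the robot and the scene stay as the last step left them, time stands still between calls to the robot, and variables do not carry over. Pictures are saved under pics/ and viewed, at most 14 in all, crops included, and the job is handed in when it is done.

Besides the shell and the picture viewer there is one more tool, called after "Call:" by a JSON object that holds its "method" and its "body". arm_command: Moves the arm, as the interface text tells. Its arguments: {"type":"object","properties":{"deltas":{"type":"array"},"gripper":{"type":"number"}},"required":["deltas"]}

```bash
ls; mkdir -p pics; cat > h.py <<'E'
import numpy as np, cv2
from cell import state, read_camera, job_done
def save(c,n): cv2.imwrite('pics/'+n,cv2.cvtColor(c['color'],cv2.COLOR_RGB2BGR))
def rays(c,uv):
    uv=np.atleast_2d(uv).astype(float)
    d=np.c_[(uv[:,0]-c['cx'])/c['fx'],(uv[:,1]-c['cy'])/c['fy']]
    s=d.copy()
    for _ in range(20): s=d/(1+c['k1']*(s**2).sum(1,keepdims=True))
    E=np.array(c['extrinsics']); v=np.c_[s[:,0],-s[:,1],-np.ones(len(s))]
    return E[:3,3],v@E[:3,:3].T
def onplane(c,uv,z):
    o,v=rays(c,uv); return o+v*((z-o[2])/v[:,2])[:,None]
def cloud(c):
    h,w=c['range_z'].shape; u,v=np.meshgrid(np.arange(w),np.arange(h))
    o,r=rays(c,np.c_[u.ravel(),v.ravel()])
    return (o+r*c['range_z'].reshape(-1,1)).reshape(h,w,3)
E
python3 - <<'E'
from h import *
import pickle
for n in('scene','top'):
    c=read_camera(n); save(c,n+'0.png'); pickle.dump(c,open(n+'0.pkl','wb')); print(n,np.round(c['extrinsics'],3).tolist(),c['fx'],c['k1'])
print(state())
E
```

```text
pics
scene [[-0.706, -0.464, 0.535, 1446.372], [0.708, -0.45, 0.544, 820.591], [-0.012, 0.763, 0.647, 1121.547], [0.0, 0.0, 0.0, 1.0]] 430.3239145056213 -0.028163745900935382
top [[0.004, 0.999, -0.05, 501.751], [-1.0, 0.005, 0.009, -61.565], [0.009, 0.05, 0.999, 1466.343], [0.0, 0.0, 0.0, 1.0]] 419.6653029195451 0.019166320903072475
{'t': 0.1, 'joints': array([-1.34759020e+00,  4.91463529e-01,  1.55936949e+00,  5.61948007e-06,
        1.09171852e+00, -1.05618060e-01]), 'qvel': array([ 8.94377344e-05, -7.28791889e-04, -3.62198834e-04,  1.68733158e-03,
       -1.40075462e-03,  1.93513494e-04]), 'tau': array([ 3.58853023e-03, -6.13622832e+01, -2.58607131e+01,  6.94348197e-02,
        4.69644251e-02, -4.69667782e-05]), 'eef_pos': array([ 201.80064835, -591.32110164,  233.14894118]), 'tcp_rot': array([-3.14063964e+00, -1.06044162e-04,  3.28821545e-01]), 'ft_force': array([-0.29021938, -0.2985997 , -0.40697026]), 'moment': array([-0.00246679, -0.02126155, -0.03832754]), 'grip_force': 0.0, 'opening': 0.9967666863327743}
```

View pics/top0.png

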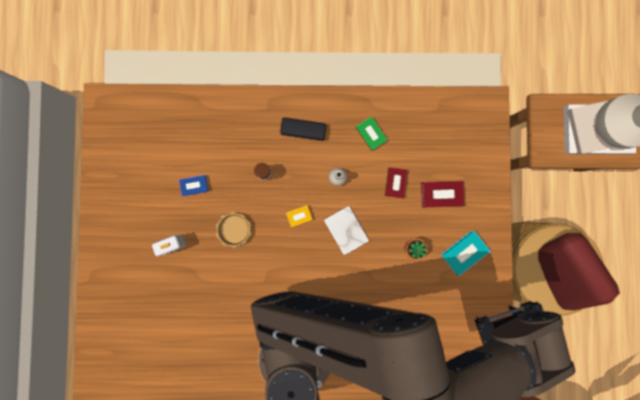

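View pics/scene0.png

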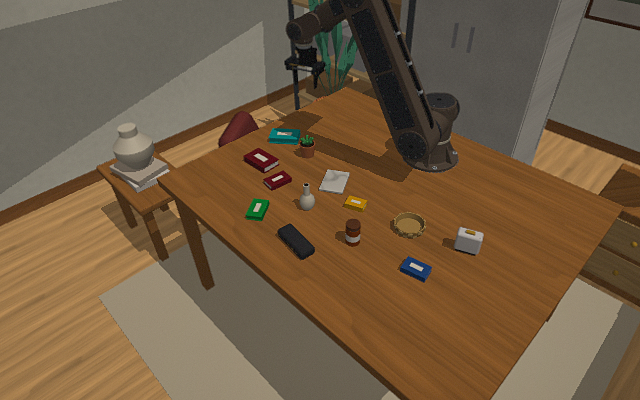

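The top view shows the small red book at (397,183) and a larger red look-alike at (443,194). The blue book is at (194,186), yellow at (299,216), the tray at (346,230), the vase at (338,177), the candle at (263,171) and the basket at (235,229). The scene view agrees. Now I'll measure.

```bash
cat > m.py <<'E'
from h import *
import pickle
c=pickle.load(open('top0.pkl','rb')); P=cloud(c); hsv=cv2.cvtColor(c['color'],cv2.COLOR_RGB2HSV)
H,S,V=[hsv[...,i].astype(int) for i in range(3)]
def blob(m,seed,z,name):
    m=m.astype(np.uint8); m=cv2.morphologyEx(m,cv2.MORPH_CLOSE,np.ones((9,9)))
    w=np.zeros_like(m); u,v=seed; w[v-28:v+28,u-28:u+28]=1
    cs,_=cv2.findContours(m*w,0,1); k=max(cs,key=cv2.contourArea)
    W=onplane(c,k[:,0,:],z)[:,:2]; (cx,cy),(a,b),t=cv2.minAreaRect(W.astype(np.float32))
    if a<b: a,b,t=b,a,t+90
    mm=np.zeros_like(m); cv2.drawContours(mm,[k],-1,1,-1); mm=cv2.erode(mm,np.ones((3,3)))
    print(name,'centre',round(cx,1),round(cy,1),'size',round(a,1),round(b,1),'long axis deg',round((t+90)%180-90,1),'z',np.round(np.median(P[mm>0][:,2]),1), 'zmax',np.round(np.percentile(P[mm>0][:,2],98),1))
red=((H<8)|(H>168))&(S>150)&(V>50)
blob(red&(V<150),(397,183),22,'red'); blob(red,(443,194),22,'bigred')
blob((H>105)&(H<130)&(S>120),(194,186),22,'blue')
blob((H>17)&(H<30)&(S>150)&(V>170),(299,216),22,'yellow')
blob((S<60)&(V>150),(346,230),12,'tray')
z=P[...,2]
for n,(u,v),zz,lo in(('vase',(338,177),112,20),('candle',(263,171),90,60),('basket',(235,229),28,18),('clock',(166,245),89,50),('plant',(417,249),60,30),('case',(303,128),36,20)):
    blob((z>lo)&(z<200),(u,v),zz,n)
for p in((338,177),(263,171),(235,229),(346,230),(200,300)): print(p,P[p[1],p[0]].round(1))
E
python3 m.py
python3 - <<'E'
import cv2
a=cv2.imread('pics/top0.png')[110:270,145:465]; cv2.imwrite('pics/crop0.png',cv2.resize(a,None,fx=2.5,fy=2.5,interpolation=2))
E
```

```text
red centre 603.5 -344.1 size 99.8 65.9 long axis deg -7.3 z 23.0 zmax 30.5
bigred centre 565.0 -503.6 size 145.6 87.6 long axis deg -87.7 z 31.3 zmax 38.0
blue centre 589.8 353.6 size 85.6 53.2 long axis deg -79.0 z 22.4 zmax 28.4
yellow centre 486.8 -9.1 size 79.3 55.6 long axis deg -70.3 z 22.2 zmax 29.3
tray centre 438.6 -172.2 size 139.7 100.5 long axis deg 30.3 z 12.4 zmax 18.7
vase centre 616.8 -135.1 size 55.1 55.0 long axis deg -44.8 z 60.5 zmax 117.2
candle centre 635.5 113.6 size 52.5 49.5 long axis deg -89.7 z 90.6 zmax 95.7
basket centre 441.0 214.5 size 115.6 115.5 long axis deg 0.7 z 6.6 zmax 32.0
clock centre 391.4 415.4 size 91.9 46.2 long axis deg -68.6 z 82.8 zmax 92.9
plant centre 379.2 -402.7 size 70.1 68.7 long axis deg 44.8 z 76.4 zmax 95.4
case centre 786.0 -20.3 size 156.4 63.2 long axis deg 82.2 z 36.5 zmax 42.7
(338, 177) [ 613.7 -138.5  109.6]
(263, 171) [633.6 106.8  92.3]
(235, 229) [440.  211.9   5.6]
(346, 230) [ 438.3 -171.9   13.7]
(200, 300) [195.7 329.9  -3.2]
```

View pics/crop0.png

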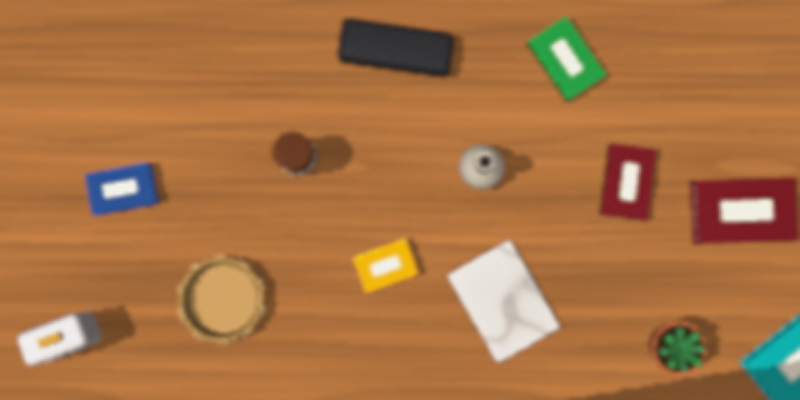

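The sizes, heights and positions all match the description. The tray's long axis is at 30°. Next I go above the small red book and refine with the wrist camera.

Call:
{"method": "arm_command", "body": {"deltas": [{"dx":0.0287,"dy":0.0177,"dz":-0.006,"yaw":-1.87},{"dx":0.0287,"dy":0.0177,"dz":-0.006,"yaw":-1.87},{"dx":0.0287,"dy":0.0177,"dz":-0.006,"yaw":-1.87},{"dx":0.0287,"dy":0.0177,"dz":-0.006,"yaw":-1.87},{"dx":0.0287,"dy":0.0177,"dz":-0.006,"yaw":-1.87},{"dx":0.0287,"dy":0.0177,"dz":-0.006,"yaw":-1.87},{"dx":0.0287,"dy":0.0177,"dz":-0.006,"yaw":-1.87},{"dx":0.0287,"dy":0.0177,"dz":-0.006,"yaw":-1.87},{"dx":0.0287,"dy":0.0177,"dz":-0.006,"yaw":-1.87},{"dx":0.0287,"dy":0.0177,"dz":-0.006,"yaw":-1.87},{"dx":0.0287,"dy":0.0177,"dz":-0.006,"yaw":-1.87},{"dx":0.0287,"dy":0.0177,"dz":-0.006,"yaw":-1.87},{"dx":0.0287,"dy":0.0177,"dz":-0.006,"yaw":-1.87},{"dx":0.0287,"dy":0.0177,"dz":-0.006,"yaw":-1.87},{},{},{},{}], "gripper": 0.095}}

```text
$.deltas[14]: bad value
```

```bash
python3 - <<'E'
from h import *
c=read_camera('wrist'); save(c,'w1.png'); s=state(); print(s['t'],s['eef_pos'].round(1),np.degrees(s['tcp_rot']).round(2),np.round(c['extrinsics'],3).tolist())
import pickle; pickle.dump(c,open('w1.pkl','wb'))
E
```

```text
0.15 [ 201.8 -591.4  233.2] [-1.7995e+02 -1.0000e-02  1.8840e+01] [[0.322, 0.914, 0.247, 271.084], [-0.947, 0.311, 0.083, -568.409], [-0.001, -0.261, 0.965, 384.584], [0.0, 0.0, 0.0, 1.0]]
```

View pics/w1.png

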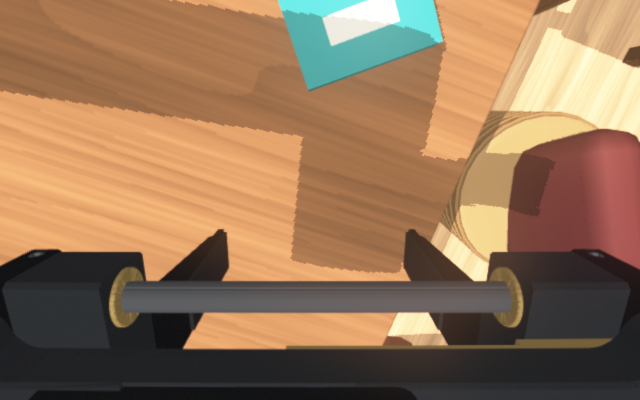

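An empty row is refused, so I'll use zero rows instead. The wrist view looks ahead of the fingers (tips near (222,235) and (408,235)), so I'll stop a little short of the book.

Call:
{"method": "arm_command", "body": {"deltas": [{"dx":0.0237,"dy":0.0183,"dz":-0.0024,"yaw":-1.87},{"dx":0.0237,"dy":0.0183,"dz":-0.0024,"yaw":-1.87},{"dx":0.0237,"dy":0.0183,"dz":-0.0024,"yaw":-1.87},{"dx":0.0237,"dy":0.0183,"dz":-0.0024,"yaw":-1.87},{"dx":0.0237,"dy":0.0183,"dz":-0.0024,"yaw":-1.87},{"dx":0.0237,"dy":0.0183,"dz":-0.0024,"yaw":-1.87},{"dx":0.0237,"dy":0.0183,"dz":-0.0024,"yaw":-1.87},{"dx":0.0237,"dy":0.0183,"dz":-0.0024,"yaw":-1.87},{"dx":0.0237,"dy":0.0183,"dz":-0.0024,"yaw":-1.87},{"dx":0.0237,"dy":0.0183,"dz":-0.0024,"yaw":-1.87},{"dx":0.0237,"dy":0.0183,"dz":-0.0024,"yaw":-1.87},{"dx":0.0237,"dy":0.0183,"dz":-0.0024,"yaw":-1.87},{"dx":0.0237,"dy":0.0183,"dz":-0.0024,"yaw":-1.87},{"dx":0.0237,"dy":0.0183,"dz":-0.0024,"yaw":-1.87},{"dz":0},{"dz":0},{"dz":0}], "gripper": 0.095}}

```text
$.deltas[14]: bad value
```

```bash
cat > w.py <<'E'
from h import *
import sys
# usage: w.py name z  : wrist measurement of coloured rectangle
def look(name,z,cam='wrist'):
    c=read_camera(cam); s=state(); hsv=cv2.cvtColor(c['color'],cv2.COLOR_RGB2HSV)
    H,S,V=[hsv[...,i].astype(int) for i in range(3)]
    M={'red':((H<5)|(H>165))&(S>130)&(V>40),'blue':(H>103)&(H<130)&(S>110)&(V>40),'yellow':(H>19)&(H<32)&(S>150)&(V>120),'tray':(S<45)&(V>120)}[name]
    P=cloud(c); M=M&(abs(P[...,2]-z)<8)
    M=cv2.morphologyEx(M.astype(np.uint8),cv2.MORPH_OPEN,np.ones((3,3)))
    M=cv2.morphologyEx(M,cv2.MORPH_CLOSE,np.ones((25,25)))
    cs,_=cv2.findContours(M,0,1)
    print('t',round(s['t'],2),'tcp',s['eef_pos'].round(1),'yaw',np.degrees(s['tcp_rot'][2]).round(2),'open',round(s['opening']*95.1,1))
    for k in sorted(cs,key=cv2.contourArea)[::-1][:3]:
        if cv2.contourArea(k)<150: continue
        W=onplane(c,k[:,0,:],z)[:,:2]; (cx,cy),(a,b),t=cv2.minAreaRect(W.astype(np.float32))
        if a<b: a,b,t=b,a,t+90
        mm=np.zeros_like(M); cv2.drawContours(mm,[k],-1,1,-1); mm=cv2.erode(mm,np.ones((9,9) if cam=='wrist' else (3,3)))
        zz=P[mm>0][:,2] if mm.any() else [np.nan]
        print(name,'bbox',cv2.boundingRect(k),'centre',round(cx,1),round(cy,1),'size',round(a,1),round(b,1),'deg',round((t+90)%180-90,1),'z',np.round(np.median(zz),1))
    return c
if __name__=='__main__':
    for i in range(1,len(sys.argv)-1,3):
        c=look(sys.argv[i],float(sys.argv[i+1]),sys.argv[i+2])
    if len(sys.argv)%3==2: save(c,sys.argv[-1])
E
python3 w.py red 22 wrist w2.png
```

```text
t 0.2 tcp [ 201.8 -591.4  233.3] yaw 18.84 open 95.2
```

View pics/w2.png

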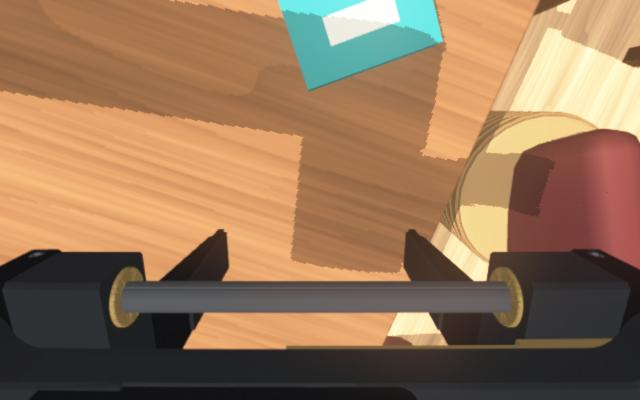

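The view hasn't changed: the move was refused, so rows need all four keys.

Call:
{"method": "arm_command", "body": {"deltas": [{"dx":0.0237,"dy":0.0183,"dz":-0.0024,"yaw":-1.87},{"dx":0.0237,"dy":0.0183,"dz":-0.0024,"yaw":-1.87},{"dx":0.0237,"dy":0.0183,"dz":-0.0024,"yaw":-1.87},{"dx":0.0237,"dy":0.0183,"dz":-0.0024,"yaw":-1.87},{"dx":0.0237,"dy":0.0183,"dz":-0.0024,"yaw":-1.87},{"dx":0.0237,"dy":0.0183,"dz":-0.0024,"yaw":-1.87},{"dx":0.0237,"dy":0.0183,"dz":-0.0024,"yaw":-1.87},{"dx":0.0237,"dy":0.0183,"dz":-0.0024,"yaw":-1.87},{"dx":0.0237,"dy":0.0183,"dz":-0.0024,"yaw":-1.87},{"dx":0.0237,"dy":0.0183,"dz":-0.0024,"yaw":-1.87},{"dx":0.0237,"dy":0.0183,"dz":-0.0024,"yaw":-1.87},{"dx":0.0237,"dy":0.0183,"dz":-0.0024,"yaw":-1.87},{"dx":0.0237,"dy":0.0183,"dz":-0.0024,"yaw":-1.87},{"dx":0.0237,"dy":0.0183,"dz":-0.0024,"yaw":-1.87},{"dx":0,"dy":0,"dz":0,"yaw":0},{"dx":0,"dy":0,"dz":0,"yaw":0},{"dx":0,"dy":0,"dz":0,"yaw":0}], "gripper": 0.095}}

```text
t: 1.9
eef_pos: [533.0, -335.8, 200.1]
tcp_rot: [3.141, 0.0, -0.128]
ft_force: [0.0, 0.1, 0.1]
opening: 0.998
grip_force: 0.0
```

```bash
python3 w.py red 22 wrist w2.png
```

```text
t 1.95 tcp [ 532.9 -336.   200.1] yaw -7.38 open 95.4
red bbox (282, 55, 70, 109) centre 603.2 -346.0 size 97.9 63.3 deg -7.4 z 22.4
```

Call:
{"method": "arm_command", "body": {"deltas": [{"dx":0.0352,"dy":-0.0048,"dz":-0.02,"yaw":0},{"dx":0.0352,"dy":-0.0048,"dz":-0.02,"yaw":0},{"dx":0,"dy":0,"dz":-0.04,"yaw":0},{"dx":0,"dy":0,"dz":-0.04,"yaw":0},{"dx":0,"dy":0,"dz":-0.03,"yaw":0},{"dx":0,"dy":0,"dz":-0.018,"yaw":0},{"dx":0,"dy":0,"dz":-0.01,"yaw":0},{"dx":0,"dy":0,"dz":0,"yaw":0},{"dx":0,"dy":0,"dz":0,"yaw":0}]}}

```text
t: 2.85
eef_pos: [604.2, -345.6, 23.1]
tcp_rot: [3.141, -0.001, -0.129]
ft_force: [0.1, -0.0, 0.5]
opening: 1.002
grip_force: 0.0
```

Call:
{"method": "arm_command", "body": {"deltas": [{"dx":0,"dy":0,"dz":0,"yaw":0},{"dx":0,"dy":0,"dz":0,"yaw":0},{"dx":0,"dy":0,"dz":0,"yaw":0},{"dx":0,"dy":0,"dz":0,"yaw":0},{"dx":0,"dy":0,"dz":0,"yaw":0},{"dx":0,"dy":0,"dz":0,"yaw":0}], "gripper": 0.05}}

```text
t: 3.45
eef_pos: [604.1, -344.9, 22.3]
tcp_rot: [3.141, -0.0, -0.128]
ft_force: [-1.0, 0.8, 3.0]
opening: 0.672
grip_force: 30.0
```

Call:
{"method": "arm_command", "body": {"deltas": [{"dx":0,"dy":0,"dz":0.02,"yaw":0},{"dx":0,"dy":0,"dz":0.03,"yaw":0},{"dx":0,"dy":0,"dz":0.03,"yaw":0},{"dx":-0.0207,"dy":0.0215,"dz":0,"yaw":4.7},{"dx":-0.0207,"dy":0.0215,"dz":0,"yaw":4.7},{"dx":-0.0207,"dy":0.0215,"dz":0,"yaw":4.7},{"dx":-0.0207,"dy":0.0215,"dz":0,"yaw":4.7},{"dx":-0.0207,"dy":0.0215,"dz":0,"yaw":4.7},{"dx":-0.0207,"dy":0.0215,"dz":0,"yaw":4.7},{"dx":-0.0207,"dy":0.0215,"dz":0,"yaw":4.7},{"dx":-0.0207,"dy":0.0215,"dz":0,"yaw":4.7},{"dx":0,"dy":0,"dz":0,"yaw":0},{"dx":0,"dy":0,"dz":0,"yaw":0},{"dx":0,"dy":0,"dz":0,"yaw":0}]}}

```text
t: 4.85
eef_pos: [439.3, -173.6, 102.2]
tcp_rot: [3.141, -0.001, 0.527]
ft_force: [-0.9, -0.2, -1.1]
opening: 0.671
grip_force: 30.0
```

```bash
python3 w.py tray 12 top red 92 wrist w3.png; python3 -c "
from h import *; print(state()['ft_force'])"
```

```text
t 4.9 tcp [ 439.2 -173.6  102. ] yaw 30.2 open 63.4
t 4.95 tcp [ 439.1 -173.6  102. ] yaw 30.2 open 63.9
[-0.13100901  0.2110729  -1.58362429]
```

View pics/w3.png

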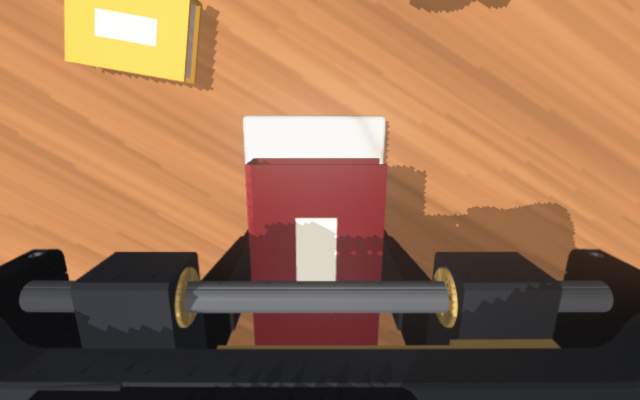

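The wrist view shows the held red book, with the tray's far edge beyond it from (244,117) to (386,117). I'll check the tray centre from those corners.

```bash
python3 - <<'E'
from h import *
c=read_camera('wrist')
W=onplane(c,[(244,117),(386,117)],12); d=W[1]-W[0]; n=np.linalg.norm(d[:2]); a=np.degrees(np.arctan2(d[1],d[0]))
print(W.round(1),n,a+90); u=np.array([np.cos(np.radians(30.3)),np.sin(np.radians(30.3))])
print(W.mean(0)[:2]-70*u)
B=onplane(c,[(246,160),(386,160)],103); print(B.round(1), B.mean(0)[:2]-50*u, state()['eef_pos'])
E
```

```text
[[ 472.6  -97.3   12. ]
 [ 521.8 -182.    12. ]] 97.96236435391059 30.155395539389588
[ 436.76458841 -174.97763705]
[[ 467.7 -121.6  103. ]
 [ 498.9 -175.3  103. ]] [ 440.09283127 -173.67972123] [ 438.87528243 -173.44521928  101.89973571]
```

Call:
{"method": "arm_command", "body": {"deltas": [{"dx":-0.001,"dy":0,"dz":-0.02,"yaw":0},{"dx":0,"dy":0,"dz":-0.025,"yaw":0},{"dx":0,"dy":0,"dz":-0.012,"yaw":0},{"dx":0,"dy":0,"dz":-0.006,"yaw":0},{"dx":0,"dy":0,"dz":-0.003,"yaw":0},{"dx":0,"dy":0,"dz":-0.001,"yaw":0},{"dx":0,"dy":0,"dz":0,"yaw":0},{"dx":0,"dy":0,"dz":0,"yaw":0},{"dx":0,"dy":0,"dz":0,"yaw":0}]}}

```text
t: 5.9
eef_pos: [437.6, -173.0, 35.5]
tcp_rot: [3.141, -0.0, 0.528]
ft_force: [0.3, -0.4, -1.5]
opening: 0.671
grip_force: 30.0
```

Call:
{"method": "arm_command", "body": {"deltas": [{"dx":0,"dy":0,"dz":-0.001,"yaw":0},{"dx":0,"dy":0,"dz":-0.0003,"yaw":0},{"dx":0,"dy":0,"dz":0,"yaw":0}]}}

```text
t: 6.2
eef_pos: [437.6, -173.0, 34.3]
tcp_rot: [3.141, -0.0, 0.528]
ft_force: [-1.5, 0.1, 6.9]
opening: 0.67
grip_force: 30.0
```

Call:
{"method": "arm_command", "body": {"deltas": [{"dx":0,"dy":0,"dz":0,"yaw":0},{"dx":0,"dy":0,"dz":0,"yaw":0},{"dx":0,"dy":0,"dz":0,"yaw":0},{"dx":0,"dy":0,"dz":0,"yaw":0},{"dx":0,"dy":0,"dz":0.015,"yaw":0},{"dx":0,"dy":0,"dz":0.04,"yaw":0},{"dx":0,"dy":0,"dz":0.045,"yaw":0},{"dx":-0.02,"dy":-0.012,"dz":0.045,"yaw":0},{"dx":-0.02,"dy":-0.012,"dz":0.02,"yaw":0},{"dx":-0.02,"dy":-0.012,"dz":0,"yaw":0},{"dx":0,"dy":0,"dz":0,"yaw":0},{"dx":0,"dy":0,"dz":0,"yaw":0},{"dx":0,"dy":0,"dz":0,"yaw":0}], "gripper": 0.095}}

```text
t: 7.5
eef_pos: [378.2, -208.6, 197.9]
tcp_rot: [-3.141, 0.0, 0.528]
ft_force: [1.6, -0.1, 0.2]
opening: 1.0
grip_force: 0.0
```

```bash
cat > st.py <<'E'
# stack check: fit of tray from top0 (unoccluded) vs wrist edges
from w import *
E
python3 w.py red 34 wrist tray 12 wrist red 34 top w4.png
```

```text
t 7.55 tcp [ 378.2 -208.5  197.8] yaw 30.29 open 95.2
red bbox (594, 121, 46, 89) centre 535.2 -446.6 size 86.4 42.5 deg 44.1 z 30.7
t 7.6 tcp [ 378.2 -208.4  197.7] yaw 30.3 open 94.9
tray bbox (262, 35, 108, 149) centre 437.4 -173.4 size 138.0 98.9 deg 30.0 z 33.8
tray bbox (582, 107, 58, 75) centre 560.3 -445.8 size 80.5 22.7 deg 1.4 z 17.6
t 7.65 tcp [ 378.1 -208.4  197.8] yaw 30.3 open 95.2
red bbox (423, 182, 41, 25) centre 563.5 -502.2 size 136.4 82.1 deg -89.7 z 31.6
red bbox (335, 217, 24, 28) centre 436.9 -173.9 size 94.6 55.2 deg 30.4 z 34.8
```

Tray at (437.4, -173.4, 30°) by wrist, and the red book lies at (436.9, -173.9, 30.4°) by top, so it's centred. Next, blue.

Call:
{"method": "arm_command", "body": {"deltas": [{"dx":0.0125,"dy":0.0274,"dz":0,"yaw":3.93},{"dx":0.0125,"dy":0.0274,"dz":0,"yaw":3.93},{"dx":0.0125,"dy":0.0274,"dz":0,"yaw":3.93},{"dx":0.0125,"dy":0.0274,"dz":0,"yaw":3.93},{"dx":0.0125,"dy":0.0274,"dz":0,"yaw":3.93},{"dx":0.0125,"dy":0.0274,"dz":0,"yaw":3.93},{"dx":0.0125,"dy":0.0274,"dz":0,"yaw":3.93},{"dx":0.0125,"dy":0.0274,"dz":0,"yaw":3.93},{"dx":0.0125,"dy":0.0274,"dz":0,"yaw":3.93},{"dx":0.0125,"dy":0.0274,"dz":0,"yaw":3.93},{"dx":0.0125,"dy":0.0274,"dz":0,"yaw":3.93},{"dx":0.0125,"dy":0.0274,"dz":0,"yaw":3.93},{"dx":0.0125,"dy":0.0274,"dz":0,"yaw":3.93},{"dx":0.0125,"dy":0.0274,"dz":0,"yaw":3.93},{"dx":0.0125,"dy":0.0274,"dz":0,"yaw":3.93},{"dx":0.0125,"dy":0.0274,"dz":0,"yaw":3.93},{"dx":0.0125,"dy":0.0274,"dz":0,"yaw":3.93},{"dx":0.0125,"dy":0.0274,"dz":0,"yaw":3.93},{"dx":0,"dy":0,"dz":0,"yaw":0},{"dx":0,"dy":0,"dz":0,"yaw":0}]}}

```text
t: 9.65
eef_pos: [602.2, 285.1, 197.1]
tcp_rot: [-3.14, 0.0, 1.764]
ft_force: [1.2, -0.6, 0.1]
opening: 1.0
grip_force: 0.0
```

```bash
sleep 0; python3 w.py blue 22 wrist w5.png
```

```text
t 9.7 tcp [602.2 284.4 197.5] yaw 100.99 open 95.0
blue bbox (287, 62, 62, 95) centre 590.1 354.9 size 84.5 55.7 deg -79.0 z 22.4
```

Call:
{"method": "arm_command", "body": {"deltas": [{"dx":-0.0061,"dy":0.035,"dz":-0.02,"yaw":0},{"dx":-0.0061,"dy":0.035,"dz":-0.02,"yaw":0},{"dx":0,"dy":0,"dz":-0.04,"yaw":0},{"dx":0,"dy":0,"dz":-0.04,"yaw":0},{"dx":0,"dy":0,"dz":-0.03,"yaw":0},{"dx":0,"dy":0,"dz":-0.016,"yaw":0},{"dx":0,"dy":0,"dz":-0.0092,"yaw":0},{"dx":0,"dy":0,"dz":0,"yaw":0},{"dx":0,"dy":0,"dz":0,"yaw":0},{"dx":0,"dy":0,"dz":0,"yaw":0}]}}

```text
t: 10.7
eef_pos: [591.2, 354.7, 24.5]
tcp_rot: [3.139, -0.001, 1.763]
ft_force: [0.2, 0.2, 0.9]
opening: 1.0
grip_force: 0.0
```

Call:
{"method": "arm_command", "body": {"deltas": [{"dx":0,"dy":0,"dz":0,"yaw":0},{"dx":0,"dy":0,"dz":0,"yaw":0},{"dx":0,"dy":0,"dz":0,"yaw":0},{"dx":0,"dy":0,"dz":0,"yaw":0},{"dx":0,"dy":0,"dz":0,"yaw":0},{"dx":0,"dy":0,"dz":0,"yaw":0},{"dx":0,"dy":0,"dz":0,"yaw":0}], "gripper": 0.045}}

```text
t: 11.4
eef_pos: [590.5, 354.5, 22.9]
tcp_rot: [3.142, -0.0, 1.763]
ft_force: [0.1, -0.7, 0.5]
opening: 0.611
grip_force: 30.0
```

Call:
{"method": "arm_command", "body": {"deltas": [{"dx":0,"dy":0,"dz":0.02,"yaw":0},{"dx":0,"dy":0,"dz":0.05,"yaw":0},{"dx":-0.0085,"dy":-0.0293,"dz":0.03,"yaw":-3.94},{"dx":-0.0085,"dy":-0.0293,"dz":0.02,"yaw":-3.94},{"dx":-0.0085,"dy":-0.0293,"dz":0,"yaw":-3.94},{"dx":-0.0085,"dy":-0.0293,"dz":0,"yaw":-3.94},{"dx":-0.0085,"dy":-0.0293,"dz":0,"yaw":-3.94},{"dx":-0.0085,"dy":-0.0293,"dz":0,"yaw":-3.94},{"dx":-0.0085,"dy":-0.0293,"dz":0,"yaw":-3.94},{"dx":-0.0085,"dy":-0.0293,"dz":0,"yaw":-3.94},{"dx":-0.0085,"dy":-0.0293,"dz":0,"yaw":-3.94},{"dx":-0.0085,"dy":-0.0293,"dz":0,"yaw":-3.94},{"dx":-0.0085,"dy":-0.0293,"dz":0,"yaw":-3.94},{"dx":-0.0085,"dy":-0.0293,"dz":0,"yaw":-3.94},{"dx":-0.0085,"dy":-0.0293,"dz":0,"yaw":-3.94},{"dx":-0.0085,"dy":-0.0293,"dz":0,"yaw":-3.94},{"dx":-0.0085,"dy":-0.0293,"dz":0,"yaw":-3.94},{"dx":-0.0085,"dy":-0.0293,"dz":0,"yaw":-3.94},{"dx":-0.0085,"dy":-0.0293,"dz":0,"yaw":-3.94},{"dx":-0.0085,"dy":-0.0293,"dz":0,"yaw":-3.94}]}}

```text
t: 13.4
eef_pos: [437.0, -174.1, 143.0]
tcp_rot: [3.141, -0.0, 0.522]
ft_force: [-0.2, 0.0, -0.6]
opening: 0.61
grip_force: 30.0
```

Call:
{"method": "arm_command", "body": {"deltas": [{"dx":0,"dy":0,"dz":-0.02,"yaw":0},{"dx":0,"dy":0,"dz":-0.02,"yaw":0},{"dx":0,"dy":0,"dz":-0.01,"yaw":0},{"dx":0,"dy":0,"dz":0,"yaw":0},{"dx":0,"dy":0,"dz":0,"yaw":0},{"dx":0,"dy":0,"dz":0,"yaw":0}]}}

```text
t: 14.0
eef_pos: [437.9, -173.0, 93.7]
tcp_rot: [3.141, -0.001, 0.525]
ft_force: [-0.2, -0.2, -0.4]
opening: 0.609
grip_force: 30.0
```

Call:
{"method": "arm_command", "body": {"deltas": [{"dx":-0.0005,"dy":-0.0005,"dz":-0.015,"yaw":0},{"dx":0,"dy":0,"dz":-0.012,"yaw":0},{"dx":0,"dy":0,"dz":-0.006,"yaw":0},{"dx":0,"dy":0,"dz":-0.003,"yaw":0},{"dx":0,"dy":0,"dz":0,"yaw":0},{"dx":0,"dy":0,"dz":0,"yaw":0},{"dx":0,"dy":0,"dz":0,"yaw":0}]}}

```text
t: 14.7
eef_pos: [437.2, -173.5, 57.3]
tcp_rot: [3.141, -0.0, 0.525]
ft_force: [0.0, -0.1, 0.4]
opening: 0.609
grip_force: 30.0
```

Call:
{"method": "arm_command", "body": {"deltas": [{"dx":0,"dy":0,"dz":-0.0006,"yaw":0},{"dx":0,"dy":0,"dz":0,"yaw":0}]}}

```text
t: 14.9
eef_pos: [437.2, -173.5, 56.9]
tcp_rot: [3.141, -0.0, 0.525]
ft_force: [-0.4, 0.5, 5.8]
opening: 0.606
grip_force: 30.0
```

Call:
{"method": "arm_command", "body": {"deltas": [{"dx":0,"dy":0,"dz":0,"yaw":0},{"dx":0,"dy":0,"dz":0,"yaw":0},{"dx":0,"dy":0,"dz":0,"yaw":0},{"dx":0,"dy":0,"dz":0,"yaw":0},{"dx":0,"dy":0,"dz":0.015,"yaw":0},{"dx":0,"dy":0,"dz":0.04,"yaw":0},{"dx":0,"dy":0,"dz":0.045,"yaw":0},{"dx":-0.02,"dy":-0.012,"dz":0.045,"yaw":0},{"dx":-0.02,"dy":-0.012,"dz":0.02,"yaw":0},{"dx":-0.02,"dy":-0.012,"dz":0,"yaw":0},{"dx":0,"dy":0,"dz":0,"yaw":0},{"dx":0,"dy":0,"dz":0,"yaw":0},{"dx":0,"dy":0,"dz":0,"yaw":0}], "gripper": 0.095}}

```text
t: 16.2
eef_pos: [377.7, -209.1, 220.4]
tcp_rot: [-3.141, 0.0, 0.525]
ft_force: [-0.4, 0.2, -0.1]
opening: 1.004
grip_force: 0.0
```

```bash
python3 w.py tray 12 wrist blue 56 wrist blue 56 top w6.png; python3 w.py yellow 22 wrist
```

```text
t 16.25 tcp [ 377.7 -209.   220.4] yaw 30.11 open 95.0
tray bbox (264, 39, 102, 140) centre 437.4 -173.4 size 137.8 99.0 deg 30.0 z 55.5
tray bbox (566, 105, 58, 70) centre 561.4 -441.2 size 82.5 12.2 deg 2.0 z nan
t 16.3 tcp [ 377.7 -208.9  220.3] yaw 30.12 open 94.8
blue bbox (338, 101, 9, 59) centre 436.2 -203.3 size 51.9 7.3 deg 28.8 z nan
t 16.35 tcp [ 377.7 -209.   220.4] yaw 30.12 open 95.1
blue bbox (335, 217, 25, 28) centre 438.8 -172.4 size 85.7 53.3 deg 29.9 z 56.5
t 16.4 tcp [ 377.6 -209.   220.4] yaw 30.12 open 95.2
```

```bash
python3 - <<'E'
from h import *
c=read_camera('wrist'); cv2.imwrite('pics/w7.png',cv2.cvtColor(c['color'][20:220,200:430],cv2.COLOR_RGB2BGR).repeat(2,0).repeat(2,1))
P=cloud(c); hsv=cv2.cvtColor(c['color'],cv2.COLOR_RGB2HSV)
for p in((315,60),(315,110),(290,110),(270,110)): print(p,hsv[p[1],p[0]],P[p[1],p[0]].round(1))
E
```

```text
(315, 60) [121  68 203] [ 475.8 -151.7   54.7]
(315, 110) [  0   0 255] [ 439.4 -172.8   56.3]
(290, 110) [113 102 217] [ 428.1 -153.3   55.7]
(270, 110) [ 30   1 255] [ 416.1 -132.9   11.6]
```

View pics/w7.png

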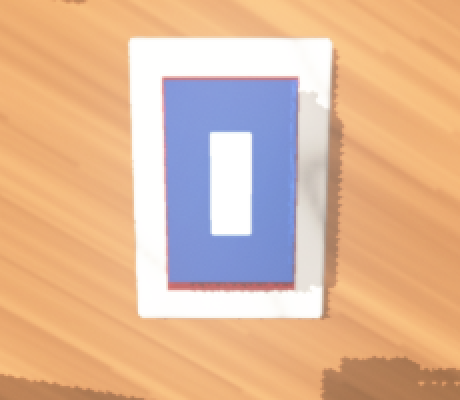

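Washed-out blue explains the missed mask. The crop shows blue with corners near (163,79) and (294,283), thin red rims, and the tray from (129,38) to (323,317). I'll convert these corners.

```bash
python3 - <<'E'
from h import *
c=read_camera('wrist'); f=lambda k,z: onplane(c,np.array(k)/2+[200,20],z)[:,:2]
T=f([(129,38),(331,39),(323,317),(137,317)],12); B=f([(163,79),(297,79),(294,283),(168,283)],56); R=f([(168,290),(295,290)],34)
a=np.radians(30); M=np.array([[np.cos(a),np.sin(a)],[-np.sin(a),np.cos(a)]])
t0=T.mean(0)
print(t0); 
for n,X in(('T',T),('B',B),('R',R)): print(n,((X-t0)@M.T).round(1).tolist(), ((X.mean(0)-t0)@M.T).round(1))
E
```

```text
[ 437.12563869 -173.96275971]
T [[69.2, 49.2], [68.9, -49.1], [-69.0, -50.1], [-69.1, 50.0]] [0. 0.]
B [[44.8, 28.9], [44.9, -29.1], [-43.9, -30.0], [-44.0, 28.8]] [ 0.4 -0.4]
R [[-50.9, 30.9], [-50.8, -32.6]] [-50.8  -0.8]
```

Call:
{"method": "arm_command", "body": {"deltas": [{"dx":0.0109,"dy":0.0116,"dz":-0.0017,"yaw":6.63},{"dx":0.0109,"dy":0.0116,"dz":-0.0017,"yaw":6.63},{"dx":0.0109,"dy":0.0116,"dz":-0.0017,"yaw":6.63},{"dx":0.0109,"dy":0.0116,"dz":-0.0017,"yaw":6.63},{"dx":0.0109,"dy":0.0116,"dz":-0.0017,"yaw":6.63},{"dx":0.0109,"dy":0.0116,"dz":-0.0017,"yaw":6.63},{"dx":0.0109,"dy":0.0116,"dz":-0.0017,"yaw":6.63},{"dx":0.0109,"dy":0.0116,"dz":-0.0017,"yaw":6.63},{"dx":0.0109,"dy":0.0116,"dz":-0.0017,"yaw":6.63},{"dx":0.0109,"dy":0.0116,"dz":-0.0017,"yaw":6.63},{"dx":0.0109,"dy":0.0116,"dz":-0.0017,"yaw":6.63},{"dx":0.0109,"dy":0.0116,"dz":-0.0017,"yaw":6.63},{"dx":0,"dy":0,"dz":0,"yaw":0},{"dx":0,"dy":0,"dz":0,"yaw":0},{"dx":0,"dy":0,"dz":0,"yaw":0}]}}

```text
t: 18.0
eef_pos: [507.7, -70.4, 200.3]
tcp_rot: [-3.141, -0.0, 1.911]
ft_force: [-0.2, 0.2, 0.8]
opening: 0.999
grip_force: 0.0
```

```bash
sed -i 's/(S>150)&(V>120)/(S>80)\&(V>120)/' w.py; python3 w.py yellow 22 wrist w8.png
```

```text
t 18.05 tcp [507.7 -70.5 200.4] yaw 109.51 open 94.4
yellow bbox (286, 75, 57, 84) centre 485.1 -10.5 size 76.2 51.4 deg -69.5 z 22.5
```

Call:
{"method": "arm_command", "body": {"deltas": [{"dx":-0.0111,"dy":0.0301,"dz":-0.02,"yaw":0.5},{"dx":-0.0111,"dy":0.0301,"dz":-0.02,"yaw":0},{"dx":0,"dy":0,"dz":-0.04,"yaw":0},{"dx":0,"dy":0,"dz":-0.04,"yaw":0},{"dx":0,"dy":0,"dz":-0.03,"yaw":0},{"dx":0,"dy":0,"dz":-0.018,"yaw":0},{"dx":0,"dy":0,"dz":-0.01,"yaw":0},{"dx":0,"dy":0,"dz":0,"yaw":0},{"dx":0,"dy":0,"dz":0,"yaw":0},{"dx":0,"dy":0,"dz":0,"yaw":0}]}}

```text
t: 19.05
eef_pos: [486.3, -10.1, 23.4]
tcp_rot: [3.14, 0.001, 1.922]
ft_force: [-0.1, -0.0, 0.0]
opening: 0.997
grip_force: 0.0
```

Call:
{"method": "arm_command", "body": {"deltas": [{"dx":0,"dy":0,"dz":0,"yaw":0},{"dx":0,"dy":0,"dz":0,"yaw":0},{"dx":0,"dy":0,"dz":0,"yaw":0},{"dx":0,"dy":0,"dz":0,"yaw":0},{"dx":0,"dy":0,"dz":0,"yaw":0},{"dx":0,"dy":0,"dz":0,"yaw":0},{"dx":0,"dy":0,"dz":0,"yaw":0},{"dx":0,"dy":0,"dz":0,"yaw":0}], "gripper": 0.04}}

```text
t: 19.85
eef_pos: [485.9, -9.9, 22.3]
tcp_rot: [3.141, 0.0, 1.922]
ft_force: [-0.0, 0.3, 0.9]
opening: 0.545
grip_force: 30.0
```

Call:
{"method": "arm_command", "body": {"deltas": [{"dx":0,"dy":0,"dz":0.02,"yaw":0},{"dx":0,"dy":0,"dz":0.05,"yaw":0},{"dx":0,"dy":0,"dz":0.04,"yaw":0},{"dx":-0.00405,"dy":-0.01363,"dz":0.02,"yaw":-6.67},{"dx":-0.00405,"dy":-0.01363,"dz":0,"yaw":-6.67},{"dx":-0.00405,"dy":-0.01363,"dz":0,"yaw":-6.67},{"dx":-0.00405,"dy":-0.01363,"dz":0,"yaw":-6.67},{"dx":-0.00405,"dy":-0.01363,"dz":0,"yaw":-6.67},{"dx":-0.00405,"dy":-0.01363,"dz":0,"yaw":-6.67},{"dx":-0.00405,"dy":-0.01363,"dz":0,"yaw":-6.67},{"dx":-0.00405,"dy":-0.01363,"dz":0,"yaw":-6.67},{"dx":-0.00405,"dy":-0.01363,"dz":0,"yaw":-6.67},{"dx":-0.00405,"dy":-0.01363,"dz":0,"yaw":-6.67},{"dx":-0.00405,"dy":-0.01363,"dz":0,"yaw":-6.67},{"dx":-0.00405,"dy":-0.01363,"dz":0,"yaw":-6.67},{"dx":0,"dy":0,"dz":-0.02,"yaw":0},{"dx":0,"dy":0,"dz":-0.02,"yaw":0},{"dx":0,"dy":0,"dz":0,"yaw":0},{"dx":0,"dy":0,"dz":0,"yaw":0},{"dx":0,"dy":0,"dz":0,"yaw":0}]}}

```text
t: 21.85
eef_pos: [437.6, -173.5, 113.1]
tcp_rot: [3.141, -0.0, 0.526]
ft_force: [-0.6, 0.2, -0.5]
opening: 0.546
grip_force: 30.0
```

Call:
{"method": "arm_command", "body": {"deltas": [{"dx":0,"dy":0,"dz":-0.015,"yaw":0},{"dx":0,"dy":0,"dz":-0.011,"yaw":0},{"dx":0,"dy":0,"dz":-0.005,"yaw":0},{"dx":0,"dy":0,"dz":-0.003,"yaw":0},{"dx":0,"dy":0,"dz":0,"yaw":0},{"dx":0,"dy":0,"dz":0,"yaw":0},{"dx":0,"dy":0,"dz":0,"yaw":0}]}}

```text
t: 22.55
eef_pos: [437.4, -173.5, 78.5]
tcp_rot: [3.141, -0.0, 0.525]
ft_force: [-0.3, -0.7, -0.7]
opening: 0.545
grip_force: 30.0
```

Call:
{"method": "arm_command", "body": {"deltas": [{"dx":0,"dy":0,"dz":-0.0004,"yaw":0},{"dx":0,"dy":0,"dz":0,"yaw":0}]}}

```text
t: 22.75
eef_pos: [437.4, -173.5, 78.2]
tcp_rot: [3.141, -0.0, 0.525]
ft_force: [-1.7, 0.8, 2.8]
opening: 0.548
grip_force: 30.0
```

Call:
{"method": "arm_command", "body": {"deltas": [{"dx":0,"dy":0,"dz":0,"yaw":0},{"dx":0,"dy":0,"dz":0,"yaw":0},{"dx":0,"dy":0,"dz":0,"yaw":0},{"dx":0,"dy":0,"dz":0,"yaw":0},{"dx":0,"dy":0,"dz":0.015,"yaw":0},{"dx":0,"dy":0,"dz":0.04,"yaw":0},{"dx":0,"dy":0,"dz":0.045,"yaw":0},{"dx":-0.02,"dy":-0.012,"dz":0.045,"yaw":0},{"dx":-0.02,"dy":-0.012,"dz":0.02,"yaw":0},{"dx":-0.02,"dy":-0.012,"dz":0,"yaw":0},{"dx":0,"dy":0,"dz":0,"yaw":0},{"dx":0,"dy":0,"dz":0,"yaw":0},{"dx":0,"dy":0,"dz":0,"yaw":0}], "gripper": 0.095}}

```text
t: 24.05
eef_pos: [378.0, -209.1, 242.0]
tcp_rot: [-3.141, 0.0, 0.525]
ft_force: [-0.0, 0.1, -0.4]
opening: 0.995
grip_force: 0.0
```

```bash
python3 w.py yellow 78 wrist tray 12 wrist yellow 78 top; python3 - <<'E'
from h import *
c=read_camera('wrist'); print(c['color'].shape); cv2.imwrite('pics/w9.png',cv2.cvtColor(c['color'][20:220,200:430],cv2.COLOR_RGB2BGR).repeat(2,0).repeat(2,1))
E
```

```text
t 24.1 tcp [ 378. -209.  242.] yaw 30.13 open 95.2
yellow bbox (285, 68, 60, 88) centre 437.5 -173.9 size 75.8 51.8 deg 30.1 z 78.5
t 24.15 tcp [ 378.  -209.   241.9] yaw 30.14 open 95.1
tray bbox (267, 43, 96, 132) centre 437.8 -173.2 size 137.6 99.0 deg 30.0 z 76.4
tray bbox (553, 106, 53, 66) centre 561.0 -441.1 size 81.8 11.4 deg 2.1 z nan
t 24.2 tcp [ 377.9 -209.   241.9] yaw 30.14 open 95.3
yellow bbox (338, 219, 21, 24) centre 438.9 -173.1 size 71.2 48.1 deg 29.3 z 78.4
(400, 640, 3)
```

View pics/w9.png

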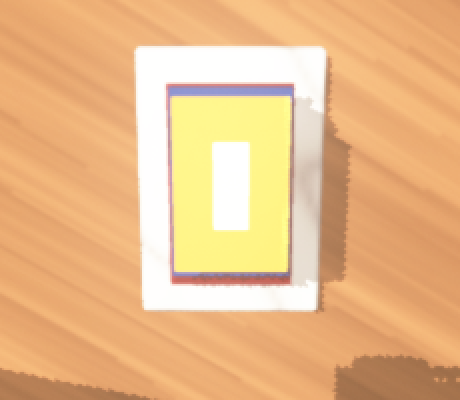

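Stack is centred and aligned: yellow over thin blue and red rims, within 1 mm of the tray centre. Next, the vase.

Call:
{"method": "arm_command", "body": {"deltas": [{"dx":0.0248,"dy":0.0035,"dz":0,"yaw":0},{"dx":0.0248,"dy":0.0035,"dz":0,"yaw":0},{"dx":0.0248,"dy":0.0035,"dz":0,"yaw":0},{"dx":0.0248,"dy":0.0035,"dz":0,"yaw":0},{"dx":0.0248,"dy":0.0035,"dz":0,"yaw":0},{"dx":0.0248,"dy":0.0035,"dz":0,"yaw":0},{"dx":0,"dy":0,"dz":0,"yaw":0},{"dx":0,"dy":0,"dz":0,"yaw":0},{"dx":0,"dy":0,"dz":0,"yaw":0}]}}

```text
t: 25.15
eef_pos: [525.7, -188.2, 242.1]
tcp_rot: [-3.141, 0.001, 0.525]
ft_force: [-0.2, -0.0, -0.1]
opening: 1.0
grip_force: 0.0
```

```bash
cat > v.py <<'E'
from h import *
import sys
def fit(x0,y0,R,lo,hi,pts,r=None):
    q=pts[(np.hypot(pts[:,0]-x0,pts[:,1]-y0)<R)&(pts[:,2]>lo)&(pts[:,2]<hi)]
    if len(q)<5: return None
    (cx,cy),rad=cv2.minEnclosingCircle(q[:,:2].astype(np.float32))
    return len(q),np.round([cx,cy,2*rad],1),q[:,2].max().round(1)
x,y,R=map(float,sys.argv[1:4]); bands=[tuple(map(float,b.split(','))) for b in sys.argv[5:]]
c=read_camera(sys.argv[4]); P=cloud(c).reshape(-1,3); P=P[c['range_z'].ravel()>0]
s=state(); print(s['t'],s['eef_pos'].round(1),np.degrees(s['tcp_rot']).round(2))
for b in bands: print(b,fit(x,y,R,*b,P))
save(c,'v.png')
E
python3 v.py 614 -138 45 wrist 108,120 70,105 40,65 20,40
python3 v.py 614 -138 45 top 106,120 20,40; python3 v.py 614 -138 45 scene 106,120 75,120 20,40
```

```text
25.2 [ 525.6 -188.3  242.3] [-1.7998e+02  2.0000e-02  3.0080e+01]
(108.0, 120.0) (808, array([ 621.9, -141.3,   24. ]), np.float64(114.9))
(70.0, 105.0) (86, array([ 616.6, -143. ,   21.3]), np.float64(104.5))
(40.0, 65.0) (1900, array([ 622. , -141.3,   58.6]), np.float64(65.0))
(20.0, 40.0) (203, array([ 622.1, -141.4,   61.9]), np.float64(39.9))
25.25 [ 525.7 -188.4  242.5] [1.800e+02 1.000e-02 3.007e+01]
(106.0, 120.0) (44, array([ 622.3, -138.8,   23.8]), np.float64(119.5))
(20.0, 40.0) (22, array([ 622.8, -138.4,   61.5]), np.float64(39.6))
25.3 [ 525.8 -188.5  242.6] [179.99  -0.    30.07]
(106.0, 120.0) (27, array([ 622.4, -140.8,   26.5]), np.float64(115.2))
(75.0, 120.0) (69, array([ 622.7, -139.7,   28.4]), np.float64(115.2))
(20.0, 40.0) (61, array([ 624.3, -136.1,   62.7]), np.float64(39.6))
```

```bash
python3 - <<'E'
from h import *
c=read_camera('wrist'); cv2.imwrite('pics/w10.png',cv2.cvtColor(c['color'][0:240,180:460],cv2.COLOR_RGB2BGR).repeat(2,0).repeat(2,1))
E
```

View pics/w10.png

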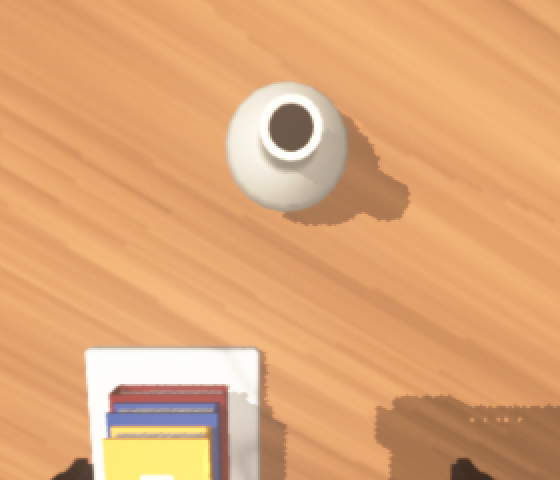

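The vase stands upright at crop (288,140). All three cameras put its axis near (622.2, -140.5), with the neck 24 mm and the belly 62 mm as given.

Call:
{"method": "arm_command", "body": {"deltas": [{"dx":0.0321,"dy":0.0159,"dz":-0.02,"yaw":0},{"dx":0.0321,"dy":0.0159,"dz":-0.02,"yaw":0},{"dx":0.0321,"dy":0.0159,"dz":-0.02,"yaw":0},{"dx":0,"dy":0,"dz":0,"yaw":0},{"dx":0,"dy":0,"dz":-0.03,"yaw":0},{"dx":0,"dy":0,"dz":-0.03,"yaw":0},{"dx":0,"dy":0,"dz":-0.02,"yaw":0},{"dx":0,"dy":0,"dz":-0.0075,"yaw":0},{"dx":0,"dy":0,"dz":0,"yaw":0},{"dx":0,"dy":0,"dz":0,"yaw":0},{"dx":0,"dy":0,"dz":0,"yaw":0}]}}

```text
t: 26.45
eef_pos: [623.1, -140.9, 96.2]
tcp_rot: [3.14, -0.001, 0.525]
ft_force: [0.7, 0.4, -0.6]
opening: 0.998
grip_force: 0.0
```

Call:
{"method": "arm_command", "body": {"deltas": [{"dx":0,"dy":0,"dz":0,"yaw":0},{"dx":0,"dy":0,"dz":0,"yaw":0},{"dx":0,"dy":0,"dz":0,"yaw":0}], "gripper": 0.032}}

```text
t: 26.75
eef_pos: [622.7, -140.6, 95.2]
tcp_rot: [3.141, -0.0, 0.525]
ft_force: [-0.1, -0.1, 0.0]
opening: 0.801
grip_force: 0.0
```

Call:
{"method": "arm_command", "body": {"deltas": [{"dx":0,"dy":0,"dz":0,"yaw":0},{"dx":0,"dy":0,"dz":0,"yaw":0},{"dx":0,"dy":0,"dz":0,"yaw":0},{"dx":0,"dy":0,"dz":0,"yaw":0},{"dx":0,"dy":0,"dz":0,"yaw":0},{"dx":0,"dy":0,"dz":0,"yaw":0},{"dx":0,"dy":0,"dz":0,"yaw":0}]}}

```text
t: 27.45
eef_pos: [622.6, -140.6, 94.8]
tcp_rot: [3.142, 0.0, 0.525]
ft_force: [0.3, -0.6, 0.7]
opening: 0.338
grip_force: 0.0
```

Call:
{"method": "arm_command", "body": {"deltas": [{"dx":0,"dy":0,"dz":0,"yaw":0},{"dx":0,"dy":0,"dz":0,"yaw":0},{"dx":0,"dy":0,"dz":0,"yaw":0},{"dx":0,"dy":0,"dz":0,"yaw":0}], "gripper": 0.015}}

```text
t: 27.85
eef_pos: [622.6, -140.6, 94.8]
tcp_rot: [3.142, 0.0, 0.525]
ft_force: [0.5, -0.5, 0.4]
opening: 0.248
grip_force: 30.0
```

Call:
{"method": "arm_command", "body": {"deltas": [{"dx":0,"dy":0,"dz":0.01,"yaw":0},{"dx":0,"dy":0,"dz":0.02,"yaw":0},{"dx":0,"dy":0,"dz":0.03,"yaw":0},{"dx":0,"dy":0,"dz":0.03,"yaw":0},{"dx":-0.0051,"dy":-0.0011,"dz":0.02,"yaw":0},{"dx":-0.01,"dy":-0.002,"dz":0,"yaw":0},{"dx":-0.02,"dy":-0.003,"dz":0,"yaw":0},{"dx":-0.02,"dy":-0.004,"dz":0,"yaw":0},{"dx":-0.02,"dy":-0.004,"dz":0,"yaw":0},{"dx":-0.02,"dy":-0.004,"dz":0,"yaw":0},{"dx":-0.02,"dy":-0.004,"dz":0,"yaw":0},{"dx":-0.02,"dy":-0.004,"dz":0,"yaw":0},{"dx":-0.02,"dy":-0.003,"dz":0,"yaw":0},{"dx":-0.02,"dy":-0.003,"dz":0,"yaw":0},{"dx":-0.01,"dy":-0.001,"dz":0,"yaw":0},{"dx":0,"dy":0,"dz":0,"yaw":0},{"dx":0,"dy":0,"dz":0,"yaw":0},{"dx":0,"dy":0,"dz":0,"yaw":0}]}}

```text
t: 29.65
eef_pos: [438.2, -173.7, 204.7]
tcp_rot: [3.141, -0.0, 0.526]
ft_force: [0.1, -0.7, -1.6]
opening: 0.246
grip_force: 30.0
```

```bash
python3 v.py 438 -173 55 scene 125,152 ; python3 v.py 438 -173 55 top 205,230 125,152; python3 - <<'E'
import cv2
a=cv2.imread('pics/v.png'); 
from h import *
c=read_camera('scene'); cv2.imwrite('pics/s2.png',cv2.resize(cv2.cvtColor(c['color'][100:230,260:440],cv2.COLOR_RGB2BGR),None,fx=3,fy=3))
E
```

```text
29.7 [ 438.1 -173.6  204.7] [179.99  -0.    30.12]
(125.0, 152.0) (74, array([ 445.2, -167.2,   59.9]), np.float64(151.8))
29.75 [ 438.1 -173.6  204.7] [-180.     -0.     30.12]
(205.0, 230.0) None
(125.0, 152.0) None
```

View pics/s2.png

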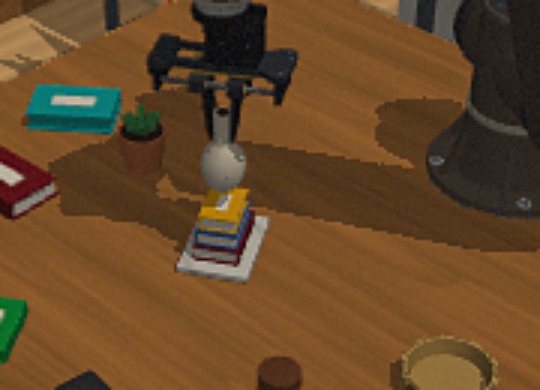

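The scene crop shows the vase hanging upright at (222,160) over the stack, neck in the jaws. I'll lower it.

Call:
{"method": "arm_command", "body": {"deltas": [{"dx":-0.0005,"dy":0,"dz":-0.012,"yaw":0},{"dx":0,"dy":0,"dz":-0.01,"yaw":0},{"dx":0,"dy":0,"dz":-0.005,"yaw":0},{"dx":0,"dy":0,"dz":-0.003,"yaw":0},{"dx":0,"dy":0,"dz":-0.001,"yaw":0},{"dx":0,"dy":0,"dz":0,"yaw":0},{"dx":0,"dy":0,"dz":0,"yaw":0},{"dx":0,"dy":0,"dz":0,"yaw":0}]}}

```text
t: 30.6
eef_pos: [437.1, -173.7, 174.1]
tcp_rot: [3.141, -0.0, 0.525]
ft_force: [0.1, 0.2, -0.5]
opening: 0.246
grip_force: 30.0
```

Call:
{"method": "arm_command", "body": {"deltas": [{"dx":0.0003,"dy":0,"dz":-0.0005,"yaw":0},{"dx":0,"dy":0,"dz":-0.0005,"yaw":0},{"dx":0,"dy":0,"dz":-0.0003,"yaw":0},{"dx":0,"dy":0,"dz":0,"yaw":0}]}}

```text
t: 31.0
eef_pos: [437.4, -173.7, 172.8]
tcp_rot: [3.141, -0.0, 0.525]
ft_force: [-1.2, 0.9, 3.5]
opening: 0.248
grip_force: 30.0
```

Call:
{"method": "arm_command", "body": {"deltas": [{"dx":0,"dy":0,"dz":0,"yaw":0},{"dx":0,"dy":0,"dz":0,"yaw":0},{"dx":0,"dy":0,"dz":0,"yaw":0},{"dx":0,"dy":0,"dz":0,"yaw":0}], "gripper": 0.05}}

```text
t: 31.4
eef_pos: [437.4, -173.7, 172.5]
tcp_rot: [3.142, 0.0, 0.525]
ft_force: [-0.0, -0.4, -1.1]
opening: 0.505
grip_force: 0.0
```

Call:
{"method": "arm_command", "body": {"deltas": [{"dx":0,"dy":0,"dz":0.01,"yaw":0},{"dx":0,"dy":0,"dz":0.02,"yaw":0},{"dx":0,"dy":0,"dz":0.03,"yaw":0},{"dx":0,"dy":0,"dz":0.02,"yaw":0},{"dx":0,"dy":0,"dz":0.02,"yaw":0},{"dx":-0.02,"dy":-0.012,"dz":0.02,"yaw":0},{"dx":-0.02,"dy":-0.012,"dz":0.02,"yaw":0},{"dx":-0.02,"dy":-0.012,"dz":0,"yaw":0},{"dx":0,"dy":0,"dz":0,"yaw":0},{"dx":0,"dy":0,"dz":0,"yaw":0}]}}

```text
t: 32.4
eef_pos: [377.3, -209.8, 313.1]
tcp_rot: [3.141, -0.0, 0.524]
ft_force: [-0.2, 0.5, 0.6]
opening: 0.526
grip_force: 0.0
```

```bash
python3 v.py 437 -173 40 scene 184,200 150,200 105,120; python3 v.py 437 -173 40 wrist 184,200 105,120;  python3 v.py 637 106 60 top 84,100 70,84; python3 v.py 637 106 60 scene 84,100 30,84
```

```text
32.45 [ 377.6 -209.6  312.8] [ 1.7998e+02 -2.0000e-02  3.0070e+01]
(184.0, 200.0) (21, array([ 438.2, -173.7,   25.2]), np.float64(193.2))
(150.0, 200.0) (64, array([ 438.8, -169. ,   30.3]), np.float64(193.2))
(105.0, 120.0) (50, array([ 442.3, -167.4,   58. ]), np.float64(120.0))
32.5 [ 377.8 -209.4  312.6] [ 1.800e+02 -1.000e-02  3.011e+01]
(184.0, 200.0) (745, array([ 436.7, -174.4,   23.8]), np.float64(192.7))
(105.0, 120.0) (255, array([ 436.8, -174.4,   61.8]), np.float64(120.0))
32.55 [ 377.8 -209.4  312.5] [-179.98    0.     30.13]
(84.0, 100.0) (190, array([637. , 114.3,  51.4]), np.float64(97.1))
(70.0, 84.0) (8, array([635. , 110.4,  48.7]), np.float64(83.7))
32.6 [ 377.8 -209.4  312.4] [-1.7998e+02  1.0000e-02  3.0140e+01]
(84.0, 100.0) (138, array([639.4, 112.6,  57.8]), np.float64(95.5))
(30.0, 84.0) (158, array([643.5, 117.6,  51.3]), np.float64(84.0))
```

The vase stands upright: neck (436.7,-174.4) and belly (436.8,-174.4) line up, with the top at 190 mm. Next, the candle.

Call:
{"method": "arm_command", "body": {"deltas": [{"dx":0.0139,"dy":0.0213,"dz":0,"yaw":0},{"dx":0.0139,"dy":0.0213,"dz":0,"yaw":0},{"dx":0.0139,"dy":0.0213,"dz":0,"yaw":0},{"dx":0.0139,"dy":0.0213,"dz":0,"yaw":0},{"dx":0.0139,"dy":0.0213,"dz":0,"yaw":0},{"dx":0.0139,"dy":0.0213,"dz":-0.011,"yaw":0},{"dx":0.0139,"dy":0.0213,"dz":-0.011,"yaw":0},{"dx":0.0139,"dy":0.0213,"dz":-0.011,"yaw":0},{"dx":0.0139,"dy":0.0213,"dz":-0.011,"yaw":0},{"dx":0.0139,"dy":0.0213,"dz":-0.011,"yaw":0},{"dx":0.0139,"dy":0.0213,"dz":-0.011,"yaw":0},{"dx":0.0139,"dy":0.0213,"dz":-0.011,"yaw":0},{"dx":0.0139,"dy":0.0213,"dz":-0.011,"yaw":0},{"dx":0,"dy":0,"dz":0,"yaw":0},{"dx":0,"dy":0,"dz":0,"yaw":0},{"dx":0,"dy":0,"dz":0,"yaw":0}], "gripper": 0.095}}

```text
t: 34.2
eef_pos: [557.8, 66.9, 224.8]
tcp_rot: [3.141, 0.0, 0.525]
ft_force: [0.1, 0.4, -0.1]
opening: 0.997
grip_force: 0.0
```

```bash
python3 v.py 637 113 45 wrist 86,100 30,80;python3 v.py 637 113 45 wrist 82,100;python3 v.py 637 113 45 top 86,95
```

```text
34.25 [557.9  66.7 225. ] [ 1.7998e+02 -1.0000e-02  3.0070e+01]
(86.0, 100.0) (3383, array([636.3, 111.9,  51.9]), np.float64(92.9))
(30.0, 80.0) None
34.3 [557.9  66.7 225. ] [ 1.7997e+02 -3.0000e-02  3.0070e+01]
(82.0, 100.0) (3380, array([636.4, 112. ,  51.8]), np.float64(92.5))
34.35 [557.9  66.7 225.1] [ 1.7997e+02 -3.0000e-02  3.0060e+01]
(86.0, 95.0) (67, array([643.7, 113.8,  46.6]), np.float64(94.6))
```

View pics/v.png

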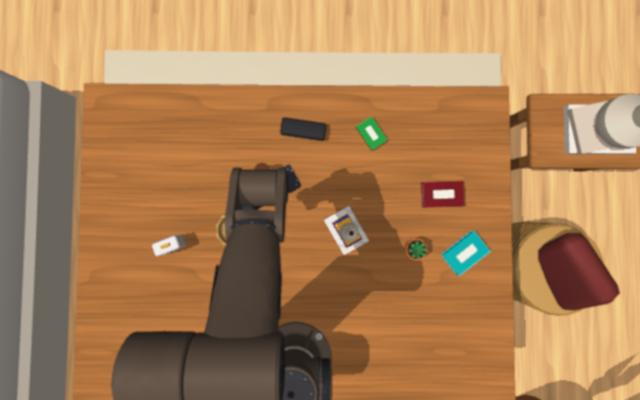

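The top view shows the vase on the stack at (348,232), with everything else undisturbed. Candle at (636.4, 112.0), 52 mm across, as specified.

Call:
{"method": "arm_command", "body": {"deltas": [{"dx":0.0262,"dy":0.0151,"dz":-0.02,"yaw":0},{"dx":0.0262,"dy":0.0151,"dz":-0.02,"yaw":0},{"dx":0.0262,"dy":0.0151,"dz":-0.02,"yaw":0},{"dx":0,"dy":0,"dz":0,"yaw":0},{"dx":0,"dy":0,"dz":-0.03,"yaw":0},{"dx":0,"dy":0,"dz":-0.035,"yaw":0},{"dx":0,"dy":0,"dz":-0.025,"yaw":0},{"dx":0,"dy":0,"dz":-0.015,"yaw":0},{"dx":0,"dy":0,"dz":0,"yaw":0},{"dx":0,"dy":0,"dz":0,"yaw":0},{"dx":0,"dy":0,"dz":0,"yaw":0}]}}

```text
t: 35.45
eef_pos: [637.3, 112.4, 61.2]
tcp_rot: [3.14, -0.002, 0.525]
ft_force: [0.2, 0.6, 0.3]
opening: 0.999
grip_force: 0.0
```

Call:
{"method": "arm_command", "body": {"deltas": [{"dx":0,"dy":0,"dz":0,"yaw":0},{"dx":0,"dy":0,"dz":0,"yaw":0},{"dx":0,"dy":0,"dz":0,"yaw":0},{"dx":0,"dy":0,"dz":0,"yaw":0},{"dx":0,"dy":0,"dz":0,"yaw":0}], "gripper": 0.058}}

```text
t: 35.95
eef_pos: [636.6, 112.5, 59.6]
tcp_rot: [3.142, 0.0, 0.525]
ft_force: [-0.5, 0.4, 0.8]
opening: 0.645
grip_force: 0.0
```

Call:
{"method": "arm_command", "body": {"deltas": [{"dx":0,"dy":0,"dz":0,"yaw":0},{"dx":0,"dy":0,"dz":0,"yaw":0},{"dx":0,"dy":0,"dz":0,"yaw":0},{"dx":0,"dy":0,"dz":0,"yaw":0}], "gripper": 0.042}}

```text
t: 36.35
eef_pos: [636.6, 112.5, 59.5]
tcp_rot: [3.142, 0.0, 0.525]
ft_force: [0.4, 0.4, -0.7]
opening: 0.544
grip_force: 30.0
```

Call:
{"method": "arm_command", "body": {"deltas": [{"dx":0,"dy":0,"dz":0.01,"yaw":0},{"dx":0,"dy":0,"dz":0.02,"yaw":0},{"dx":0,"dy":0,"dz":0.03,"yaw":0},{"dx":-0.006,"dy":0.003,"dz":0.02,"yaw":0},{"dx":-0.01,"dy":0.005,"dz":0,"yaw":0},{"dx":-0.02,"dy":0.01,"dz":0,"yaw":0},{"dx":-0.02,"dy":0.01,"dz":0,"yaw":0},{"dx":-0.02,"dy":0.011,"dz":0,"yaw":0},{"dx":-0.02,"dy":0.011,"dz":0,"yaw":0},{"dx":-0.02,"dy":0.011,"dz":0,"yaw":0},{"dx":-0.02,"dy":0.011,"dz":0,"yaw":0},{"dx":-0.02,"dy":0.01,"dz":0,"yaw":0},{"dx":-0.02,"dy":0.01,"dz":0,"yaw":0},{"dx":-0.01,"dy":0.005,"dz":0,"yaw":0},{"dx":-0.01,"dy":0.004,"dz":0,"yaw":0},{"dx":0,"dy":0,"dz":-0.02,"yaw":0},{"dx":0,"dy":0,"dz":0,"yaw":0},{"dx":0,"dy":0,"dz":0,"yaw":0},{"dx":0,"dy":0,"dz":0,"yaw":0}]}}

```text
t: 38.25
eef_pos: [441.1, 213.4, 120.0]
tcp_rot: [3.141, -0.0, 0.525]
ft_force: [0.2, 0.6, -1.5]
opening: 0.545
grip_force: 30.0
```

```bash
python3 - <<'E'
from h import *
c=read_camera('scene'); cv2.imwrite('pics/s3.png',cv2.resize(cv2.cvtColor(c['color'][130:260,340:500],cv2.COLOR_RGB2BGR),None,fx=3,fy=3))
E
```

```text
(no output)
```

View pics/s3.png

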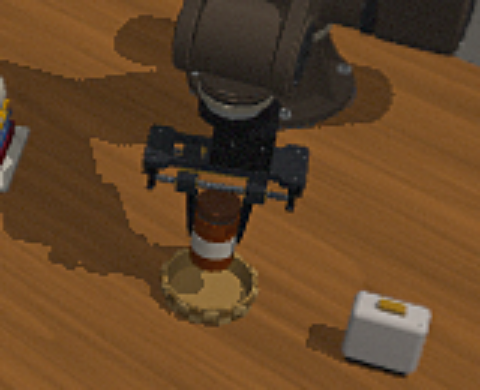

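The candle hangs upright at crop (215,235), about 55 mm above the basket at (210,283). Lowering.

Call:
{"method": "arm_command", "body": {"deltas": [{"dx":0,"dy":0,"dz":-0.015,"yaw":0},{"dx":0,"dy":0,"dz":-0.02,"yaw":0},{"dx":0,"dy":0,"dz":-0.01,"yaw":0},{"dx":0,"dy":0,"dz":-0.005,"yaw":0},{"dx":0,"dy":0,"dz":-0.003,"yaw":0},{"dx":0,"dy":0,"dz":-0.001,"yaw":0},{"dx":0,"dy":0,"dz":0,"yaw":0},{"dx":0,"dy":0,"dz":0,"yaw":0}]}}

```text
t: 39.1
eef_pos: [440.8, 213.6, 65.9]
tcp_rot: [3.141, -0.001, 0.525]
ft_force: [-0.2, 0.3, -2.5]
opening: 0.541
grip_force: 30.0
```

Call:
{"method": "arm_command", "body": {"deltas": [{"dx":0,"dy":0,"dz":-0.0005,"yaw":0},{"dx":0,"dy":0,"dz":-0.0005,"yaw":0},{"dx":0,"dy":0,"dz":-0.0004,"yaw":0},{"dx":0,"dy":0,"dz":0,"yaw":0}]}}

```text
t: 39.5
eef_pos: [440.7, 213.5, 64.5]
tcp_rot: [3.141, -0.0, 0.525]
ft_force: [-1.2, -0.1, 2.5]
opening: 0.542
grip_force: 30.0
```

Contact. Release and retreat.

Call:
{"method": "arm_command", "body": {"deltas": [{"dx":0,"dy":0,"dz":0,"yaw":0},{"dx":0,"dy":0,"dz":0,"yaw":0},{"dx":0,"dy":0,"dz":0,"yaw":0},{"dx":0,"dy":0,"dz":0,"yaw":0},{"dx":0,"dy":0,"dz":0,"yaw":0}], "gripper": 0.08}}

```text
t: 40.0
eef_pos: [440.7, 213.5, 64.1]
tcp_rot: [3.141, -0.0, 0.525]
ft_force: [-0.3, -0.2, -0.1]
opening: 0.834
grip_force: 0.0
```

Call:
{"method": "arm_command", "body": {"deltas": [{"dx":0,"dy":0,"dz":0.01,"yaw":0},{"dx":0,"dy":0,"dz":0.02,"yaw":0},{"dx":0,"dy":0,"dz":0.04,"yaw":0},{"dx":0,"dy":0,"dz":0.04,"yaw":0},{"dx":0,"dy":0,"dz":0.04,"yaw":0},{"dx":0,"dy":0.03,"dz":0.04,"yaw":0},{"dx":0,"dy":0.04,"dz":0.02,"yaw":0},{"dx":0,"dy":0.04,"dz":0,"yaw":0},{"dx":0,"dy":0.03,"dz":0,"yaw":0},{"dx":0,"dy":0,"dz":0,"yaw":0},{"dx":0,"dy":0,"dz":0,"yaw":0},{"dx":0,"dy":0,"dz":0,"yaw":0}]}}

```text
t: 41.2
eef_pos: [440.5, 352.7, 274.4]
tcp_rot: [3.141, 0.0, 0.525]
ft_force: [-0.1, 0.4, 0.5]
opening: 0.839
grip_force: 0.0
```

```bash
python3 - <<'E'
from h import *
c=read_camera('scene'); cv2.imwrite('pics/s4.png',cv2.resize(cv2.cvtColor(c['color'][110:290,220:500],cv2.COLOR_RGB2BGR),None,fx=2.8,fy=2.8))
E
python3 v.py 437 -173 40 scene 184,200; python3 v.py 437 -173 40 top 184,200; python3 v.py 440 214 40 scene 86,105;  python3 v.py 440 214 40 top 86,105
```

```text
41.3 [440.7 352.6 274.4] [179.99  -0.    30.04]
(184.0, 200.0) (22, array([ 436.5, -171.3,   26.8]), np.float64(192.9))
41.35 [440.8 352.6 274.4] [179.99  -0.    30.03]
(184.0, 200.0) (49, array([ 438.4, -171.6,   22.9]), np.float64(197.5))
41.4 [440.8 352.8 274.4] [ 1.7999e+02 -1.0000e-02  3.0040e+01]
(86.0, 105.0) (135, array([443.4, 214.7,  59.6]), np.float64(100.8))
41.45 [440.8 352.9 274.3] [ 1.7999e+02 -1.0000e-02  3.0050e+01]
(86.0, 105.0) (205, array([441.5, 215.2,  52.5]), np.float64(102.6))
```

View pics/s4.png

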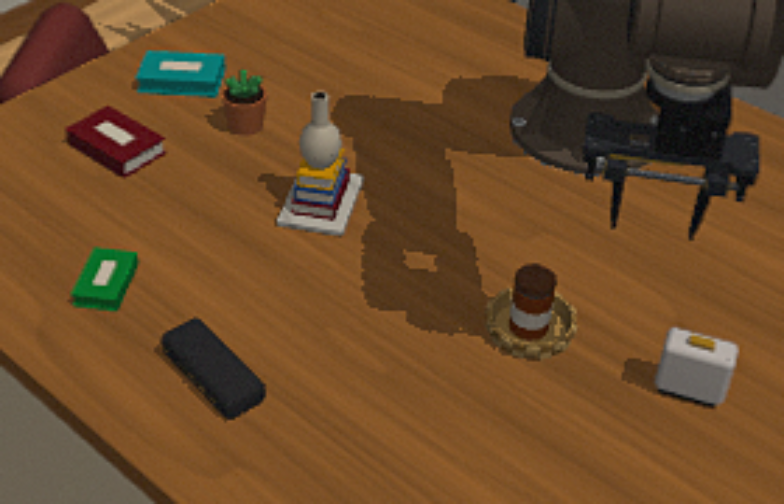

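The vase stands on the neat stack at (320,150), and the candle stands upright in the basket at (532,305). The clock, plant and case haven't moved, and the gripper is clear. Handing in.

```bash
python3 -c "
from cell import job_done; print(job_done())"
```

```text
the job is handed in; nothing more can be done
None
```

I handed the job in at about 41 s: red, blue and yellow are stacked and centred on the tray to within 1–2 mm, the vase is upright on the yellow book, the candle jar is upright in the basket, and I left the clock, plant and glasses case alone.

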